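# Nudge a ball bearing into its nest and swing the keeper over it

### The job

The ball bearing lies loose on top of the aluminium nest plate. Push it along the plate with the fingertips, without gripping or lifting it, until it drops into the round pocket and lies flat at the bottom. Then push the red knob to swing the brass keeper arm over the seated bearing until it meets its stop, and move clear; leave the nut and the spark plug beside the plate and the bolt alone.

Things in the scene. Friction and masses are not known exactly. Their poses are not given: they have to be found in the camera images.
- nest: aluminium plate fixed to the bench, 180 (its x) x 120 (its y) x 24 mm high; origin at the centre of its underside, z up. Its flat top carries the bearing at its -x end, the pocket towards its +x end and the keeper's hinge at the pocket's +y side. The bench grinder, about 0.3 m tall, stands to its right (y below 0.15 m, x above 0.40 m): come in from in front or above
- bearing: loose ball bearing, a steel disc with a red seal ring, 52 mm diameter, 15 mm thick, 0.1 to 0.2 kg; origin at the centre of its underside, z up along its axis. It starts flat on the nest's top face, its centre 75 to 105 mm from the pocket's centre
- pocket (a point): centre of the mouth of the round pocket, level with the nest's top face (24 mm above the bench), at x = +40, y = -10 mm of the nest; blind, 55 mm diameter, 15.5 mm deep, mouth chamfered 2 mm. A seated bearing lies 0.5 mm below the top face. Axes as the nest's
- hinge (a point): upright hinge axis of the keeper, at the underside of the keeper arm, 3 mm above the nest's top face, at x = +40, y = +38 mm of the nest. Axes as the nest's. The hinge pin's head stands 8 mm above this point
- keeper (a joint): angle of the brass keeper arm, rad: 0 = closed against its stop, arm pointing from the hinge along the nest's -y, across the pocket; grows as it swings open, counterclockwise seen from above (at 1.57 it points along the nest's +x, clear of the pocket); range 0 to 2.0, starts at 1.2 to 1.8. Light friction, about 0.6 N at the knob; stays where it is left
- knob (a point): centre of the top of the red upright knob (12 mm diameter, 26 mm tall, top 57 mm above the bench) on the keeper arm, 52 mm from the hinge axis. The arm is 14 mm wide, 4 mm thick, reaches 65 mm from the hinge; its underside passes 3 mm above the nest's top face: it clears a seated bearing but not one still on top
- nut_a: steel hexagon nut, 30 mm wide, 16 mm high, loose on the bench beside the nest's -y edge; leave alone
- plug_a: spark plug, 77 mm long, 24 mm wide, loose on the bench beside the nest's -y edge; leave alone
- bolt_a: steel bolt, 75 mm long, loose on the bench to the right of the grinder; leave alone

How it is judged (in metres and radians):
On the way, in this order (a step that is already met when the one before it is completed fails the run):
1. the bearing lies flat in the pocket while the keeper is still open (horizontal distance between bearing and pocket below 0.004 m and z of bearing in the frame of pocket below -0.0125 m and angle between bearing's own z axis and vertical below 0.08 rad and value of joint keeper above 0.6 rad), for 0.2 s.
2. the keeper is swung over the bearing to its stop (value of joint keeper below 0.12 rad), for 0.2 s.
At the end, for the whole second after the job is handed in: the bearing lies flat (within 0.08 rad) at the bottom of the pocket, centre within 4 mm of the pocket's axis and its underside at least 12.5 mm below the nest's top face, at rest; the keeper arm is within 0.12 rad of its closed stop (horizontal distance between bearing and pocket below 0.004 m and z of bearing in the frame of pocket below -0.0125 m and angle between bearing's own z axis and vertical below 0.08 rad and value of joint keeper below 0.12 rad and linear speed of bearing below 0.02 m/s); the robot touches nothing.
It fails at once if the bearing is lifted more than 8 mm off the nest's top face (height (world z) of bearing above 0.032 m).
It fails at once if the bearing falls off the nest plate (height (world z) of bearing below 0.022 m and horizontal distance between bearing and pocket above 0.04 m).
It fails at once if the nut, the spark plug beside the nest or the bolt is moved by more than 15 mm (distance of any of nut_a, plug_a, bolt_a from where it was at the start of the episode above 0.015 m).
It also fails if it takes over 58 s, if anything falls off the work surface, if the arm or the gripper's body presses on something with over 40 N, if the wrist force passes 120 N, or if a joint passes its speed limit or range.

### The arm

A 6-joint arm with a two-finger parallel gripper is mounted at the origin on a cart in front of the work surface, level with it; the furniture and walls round the work are solid. World frame = base frame: x ahead of the robot, y to its left, z up, the work surface at z = 0. Lengths are in mm, angles in rad, forces in N, time in s.
With the tool pointing down it reaches from about 275 to 750 mm from the base axis. Payload 10.2 kg.
Tool frame: the origin (TCP) lies at the very end of the fingers, on their centre line; the grasp point (between the pads) lies 19 mm behind it; z points along the fingers, y is the direction in which the jaws open and shut (so a half turn about z gives the same grasp; the last joint's range is limited). The gripper opens to 85 mm and grips with 20 to 120 N. Pads are 22 mm wide; open, the fingers measure 114 mm over their backs; the gripper's body (76 mm by 85 mm) begins 54 mm behind the grasp point. The pads swing forward as they close: fully open they stand 13 mm farther back than shut.
Start: joints at [1.083, 0.313, 1.498, -0, 1.331, -0.223], TCP at [137.414, 506.704, 231.294] pointing down, gripper open.
Joint ranges: [-2.94, 2.94], [-0.97, 2.17], [0.19, 2.56], [-1.23, 4.37], [0.02, 3.11], [-2.88, 2.88]. Speed limits (rad/s): [2.39, 2.39, 3.01, 3.14, 3.14, 3.14].

### API

Orientations are given as a unit quaternion [w, x, y, z].
In Python, from rig import * gives the robot as it stands. The module is installed in compiled form; this text tells all that it offers.
- The arm moves only by the shell command python3 -m crank 'ROWS' [FORCE]. ROWS is a JSON object of lists of equal length, an entry for each row: "dp": the shift along the world's x, y, z in cm, a list of three; "delta_rot": the turn, a rotation vector about the world's x, y, z in degrees, a list of three; "claw": the closure in counts, from 0 (fully open) to 255 (shut). A call has 1 to 10 rows; each row shifts and turns the commanded pose from where the row before left it; what a row does not reach is not made up. A row lasts 1/10 s, in which the tool goes at most 50 mm and 8.59 degrees, less where a joint would pass 70% of its speed; a pose out of reach is approached as far as the arm can. A call is refused whole if a number of a shift passes 5 or a number of a turn 8.59, either way. A call with a gripper value outside its range is refused whole. The fingers move at their own pace and stop on an object; FORCE is the grip in N (left out, the last holds). Time passes only in rows, so rows that do not move let the fingers close. It gives the time, the measured TCP pose, the force and the opening at its end, in the units of the state.
- sense(): the state, without advancing time (a new reading comes with each control period).
- capture(name): name is "scene" or "top"; returns (picture, depth): 420x560x3 uint8, red, green, blue; 420x560 float32, mm along the optical axis (not along the pixel's ray), 0 where there is no reading.
- camera_model(name): a dict with "fx", "fy", "cx", "cy" (pixels), "cam_to_world" (4x4, takes a point from camera to world coordinates). Camera axes: x right, y up, looking along -z (the intrinsics and any distortion apply to the point x, -y, -z); pixel columns grow to the right and rows downward; lengths in mm; the calibration is good to about 2 mm. A picture is of the moment at which its call begins. camera_model takes no time and is no camera call.
- finish_job(): hands the job in, once; it reports no verdict.
Trained networks look in the newest picture that a camera, given by its name, has taken for a name from the list of things; names that differ only in an ending like _2 or _b are one class to them, and where a whole thing is asked for, a point or a joint stands for the part that bears it (a point fixed in the world has none). Each returns a list of dicts, best first, with "p" (0 to 1); they miss things now and then, are a little off and sometimes report something else, mostly with a low value. They report only what shows in the picture. A call takes as long as a camera call.
- boxes_of(camera, target): "centre" ([column, row] in pixels, amid what is visible of it).
- masks_of(camera, target): "region" (420x560 bool, what is visible of it) and "centre" ([column, row] in pixels, amid what is visible of it).
- pinpoint(camera, target): "centre" ([column, row] in pixels: a listed point, or the origin of a listed thing).
The state is a dict: "time_s": time; "joints": joint angles; "dq": joint speeds; "tau": joint torques, N m; "eef_pos": TCP position; "ee_rot": TCP orientation; "force": force on the tool from outside, world axes, zero at the start; "wrist_torque": the same for the moment, N m; "grip_width": opening from 0.0 (shut) to 1.0 (fully open).
Only numpy, scipy, OpenCV 4.12 (cv2) and the standard library are available. Lean on these libraries where they do the work, as an engineer would, in place of code of your own. Each camera call takes 0.05 s, during which the arm holds its last target.

## Working session

There is one attempt and no reset: what is moved stays moved. The work goes in short steps, Python scripts to look and compute and a shell command to move; the robot and the scene stay as the last step left them, time stands still between calls to the robot, and variables do not carry over. Pictures are saved under pics/ and viewed, and the job is handed in when it is done.

```bash
mkdir -p pics
cat > h.py <<'E'
from rig import *
import numpy as np, cv2
def snap(cam,fn):
    p,d=capture(cam); cv2.imwrite('pics/'+fn,p[:,:,::-1]); return p,d
def ray(cam,px):
    m=camera_model(cam); T=np.array(m['cam_to_world'])
    v=np.array([(px[0]-m['cx'])/m['fx'],-(px[1]-m['cy'])/m['fy'],-1.])
    return T[:3,3],T[:3,:3]@v
def at_z(cam,px,z):
    o,v=ray(cam,px); return o+v*(z-o[2])/v[2]
def at_d(cam,px,d):
    o,v=ray(cam,px); c=int(round(px[0]));r=int(round(px[1])); return o+v*np.median(d[r-1:r+2,c-1:c+2])
E
python3 - <<'E'
from h import *
s=sense(); print(s['time_s'],s['eef_pos'],s['ee_rot'],s['force'],s['grip_width'])
for c in ['top','scene']:
    p,d=snap(c,c+'1.png')
    print(c,np.round(camera_model(c)['cam_to_world'],3).tolist(), {k:v for k,v in camera_model(c).items() if k!='cam_to_world'})
    for t,z in [('bearing',24),('pocket',24),('hinge',27),('knob',57),('nest',0)]:
        for r in pinpoint(c,t)[:2]:
            print(c,t,round(r['p'],2),np.round(r['centre'],1),np.round(at_z(c,r['centre'],z),1),np.round(at_d(c,r['centre'],d),1))
E
```

```text
0.0 [137.27439442 506.4610412  230.72864571] [-2.25374985e-04  1.31980946e-01  9.91252031e-01 -6.24231486e-04] [0.12887084 0.44591254 0.43479864] 1.0039645438385874
top [[0.007, 0.996, -0.093, 389.157], [-1.0, 0.007, 0.002, -27.721], [0.003, 0.093, 0.996, 999.689], [0.0, 0.0, 0.0, 1.0]] {'fx': 380.63483035396575, 'fy': 380.63483035396575, 'cx': 287.84653129581136, 'cy': 210.8781809127013}
top bearing 0.86 [192.9 228.8] [432.6 213.1  24. ] [432.7 213.5  22.8]
top hinge 0.96 [161.4 204.4] [494.6 295.2  27. ] [494.1 293.6  31.8]
top knob 0.53 [147. 185.] [539.9 323.   57. ] [540.5 324.5  53.2]
top nest 0.59 [182.2 211.3] [479.6 248.7   0. ] [477.5 242.3  23. ]
scene [[-0.993, -0.044, 0.113, 569.637], [0.119, -0.531, 0.839, 879.806], [0.023, 0.846, 0.532, 632.655], [0.0, 0.0, 0.0, 1.0]] {'fx': 418.82785583333236, 'fy': 418.82785583333236, 'cx': 273.14221845927665, 'cy': 209.59193203152122}
scene bearing 0.71 [293.4 285.5] [433.5 224.1  24. ] [436.6 239.1  38. ]
scene pocket 0.76 [255.1 302.2] [518.4 265.4  24. ] [517.1 249.7   8.4]
scene hinge 0.81 [263.  313.4] [505.9 300.2  27. ] [506.2 302.6  29.6]
scene knob 0.52 [243.7 313.8] [544.6 326.4  57. ] [544.6 325.6  56.1]
scene knob 0.25 [260.5 279.4] [504.9 235.4  57. ] [500.1 187.1  13.9]
scene nest 0.75 [276.7 302.9] [471.5 247.6   0. ] [475.2 271.1  23.5]
```

```bash
python3 -c "
import cv2
a=cv2.imread('pics/top1.png')[130:300,90:290];cv2.imwrite('pics/t1c.png',cv2.resize(a,None,fx=4,fy=3.5,interpolation=2)[:600])
a=cv2.imread('pics/scene1.png')[210:370,180:380];cv2.imwrite('pics/s1c.png',cv2.resize(a,None,fx=3.7,fy=3.7,interpolation=2)[:600])
"
```

```text
(no output)
```

View pics/t1c.png

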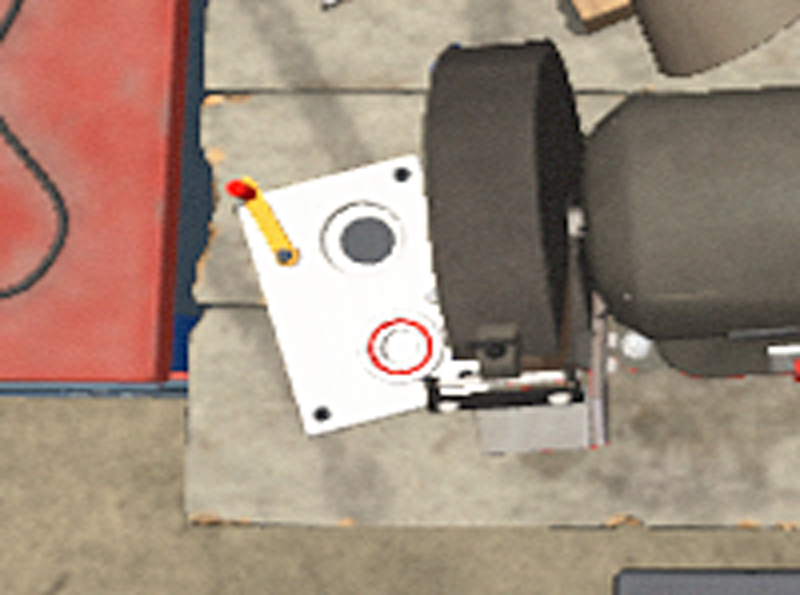

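View pics/s1c.png

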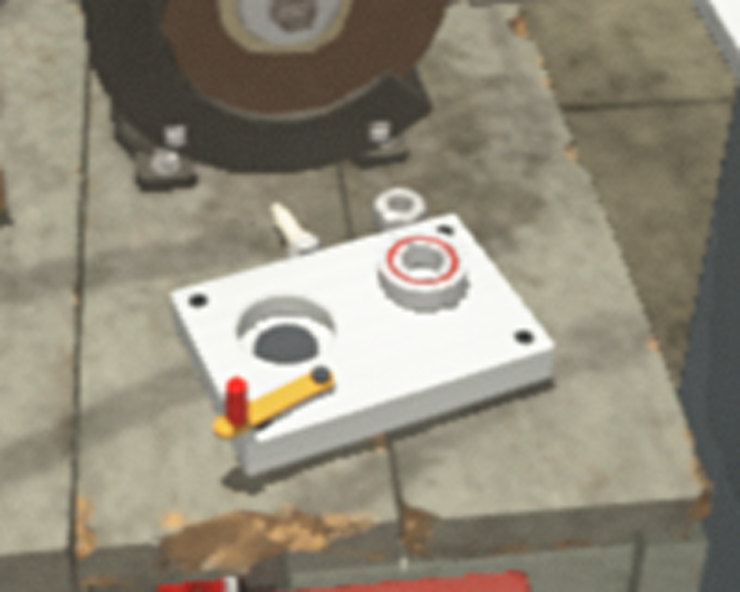

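View pics/scene1.png

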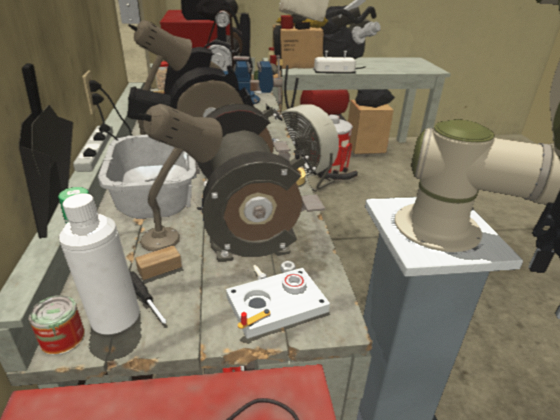

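View pics/top1.png

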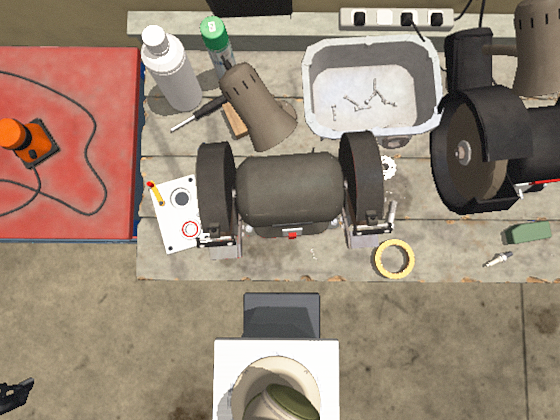

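The scene view shows the plate with the bearing at about (294,280), the pocket at (257,300) and the knob at (244,315). The top view has the grinder hiding the plate's -y edge, and the bearing ring at about (190,229). The two views differ by about 10 mm on the bearing in y, so I'll measure more carefully.

```bash
cat > m.py <<'E'
from h import *
for c in ['top','scene']:
    p=cv2.imread('pics/%s1.png'%c)[:,:,::-1].astype(int)
    R,G,B=p[...,0],p[...,1],p[...,2]
    red=(R-G>50)&(R-B>50)
    box=(slice(215,245),slice(178,205)) if c=='top' else (slice(268,296),slice(278,310))
    m=np.zeros(red.shape,bool); m[box]=red[box]
    ys,xs=np.nonzero(m)
    e=cv2.fitEllipse(np.stack([xs,ys],1).astype(np.float32)); 
    print(c,'ring',e,len(xs),np.round(at_z(c,e[0],39),1))
    P=np.array([at_z(c,(x,y),39) for x,y in zip(xs,ys)])[:,:2]
    A=np.c_[2*P,np.ones(len(P))]; q=np.linalg.lstsq(A,(P**2).sum(1),rcond=None)[0]
    print(' circle',q[:2],np.sqrt(q[2]+q[0]**2+q[1]**2))
    box=(slice(170,195),slice(140,165)) if c=='top' else (slice(305,330),slice(235,252))
    m=np.zeros(red.shape,bool); m[box]=red[box]; ys,xs=np.nonzero(m); print(' knob px',xs.min(),xs.max(),ys.min(),ys.max(),xs.mean(),ys.mean(), at_z(c,(xs.mean(),ys.mean()),45))
    yel=(R-B>60)&(G-B>40); yel[:,:140]=0; m=np.zeros_like(yel)
    box=(slice(170,210),slice(140,170)) if c=='top' else (slice(300,335),slice(235,275)); m[box]=yel[box]&~red[box]
    ys,xs=np.nonzero(m); P=np.array([at_z(c,(x,y),31) for x,y in zip(xs,ys)])[:,:2]; 
    r=cv2.minAreaRect(P.astype(np.float32)); print(' arm',r)
    # holes
    dark=(p.sum(2)<230)
    box=(slice(165,255),slice(150,200)) if c=='top' else (slice(265,335),slice(225,330))
    m=np.zeros(red.shape,np.uint8); m[box]=dark[box]
    n,l,st,ce=cv2.connectedComponentsWithStats(m)
    for i in range(1,n): print('  dark',st[i],np.round(ce[i],1),np.round(at_z(c,ce[i],24),1),np.round(at_z(c,ce[i],8.5),1))
E
python3 m.py
python3 - <<'E'
from h import *
for c in ['top','scene']:
    p,d=capture(c)
    m=masks_of(c,'nest')[0]['region']
    ys,xs=np.nonzero(m)
    o=[]
    for x,y in zip(xs,ys):
        if d[y,x]>0:
            O,v=ray(c,(x,y)); o.append(O+v*d[y,x])
    o=np.array(o); print(c,len(o),np.percentile(o[:,2],[5,25,50,75,95]))
    k=abs(o[:,2]-np.median(o[:,2]))<4
    print(cv2.minAreaRect(o[k][:,:2].astype(np.float32)), cv2.boxPoints(cv2.minAreaRect(o[k][:,:2].astype(np.float32))))
    cv2.imwrite('pics/m%s.png'%c,m*255)
E
```

```text
top ring ((189.6097412109375, 228.62802124023438), (14.89706039428711, 15.073902130126953), 68.83073425292969) 71 [432.3 217.8  39. ]
 circle [432.38564903 217.75824547] 18.75799302977529
 knob px 146 157 181 190 150.2093023255814 184.06976744186048 [544.21685132 319.4752029   45.        ]
 arm ((534.3271484375, 317.06292724609375), (61.14673614501953, 85.67335510253906), 88.6872329711914)
  dark [197 165   3   3   6] [197.7 165.7] [597.  205.7  24. ] [600.3 209.4   8.5]
  dark [199 172   1   1   1] [199. 172.] [580.3 201.8  24. ] [583.3 205.4   8.5]
  dark [197 174   2  10  10] [197.2 178.5] [563.1 206.   24. ] [565.9 209.7   8.5]
  dark [189 178   3   4   8] [190.  179.5] [560.4 224.5  24. ] [563.1 228.5   8.5]
  dark [150 184   4   3  11] [151.6 185.1] [545.  323.3  24. ] [547.5 328.9   8.5]
  dark [197 186   2   4   6] [197.5 187.3] [540.  204.5  24. ] [542.4 208.2   8.5]
  dark [198 192   1   1   1] [198. 192.] [527.8 202.9  24. ] [530.  206.5   8.5]
  dark [199 201   1   1   1] [199. 201.] [504.4 199.6  24. ] [506.3 203.2   8.5]
  dark [199 205   1   1   1] [199. 205.] [494.1 1
[... 1428 characters left out ...]
  1   3] [308. 320.] [420.9 322.8  24. ] [417.1 308.6   8.5]
  dark [250 324   2   2   2] [250.5 324.5] [532.  323.2  24. ] [531.  309.1   8.5]
top 2760 [ 6.28893962 20.42318086 22.23264439 23.83063813 31.37169891]
((472.9892578125, 248.89581298828125), (180.61953735351562, 120.16917419433594), 16.92448616027832) [[369.09958 280.08792]
 [404.08218 165.12337]
 [576.8789  217.7037 ]
 [541.89636 332.66827]][ WARN:0@6.716] global loadsave.cpp:1063 imwrite_ Unsupported depth image for selected encoder is fallbacked to CV_8U.
Traceback (most recent call last):
  File "h.py", line 6, in ray
    m=camera_model(cam); T=np.array(m['cam_to_world'])
ValueError: time passes only in moves, steps and waits
```

```bash
python3 - <<'E'
import re
s=open('h.py').read()
s=s.replace("def ray(cam,px):\n    m=camera_model(cam);","M={c:camera_model(c) for c in ('top','scene')}\ndef ray(cam,px):\n    m=M[cam];")
open('h.py','w').write(s)
E
python3 - <<'E'
from h import *
p,d=capture('top')
for c,r in [(100,100),(120,200),(60,200),(133,180),(170,230),(215,200),(215,150),(215,245),(235,245)]: print((c,r),np.round(at_d('top',(c,r),d)))
for cam,px in [('top',(180.75,198)),('scene',(257.3,299.2))]: print(cam,at_z(cam,px,24))
p,d=capture('scene')
m=masks_of('scene','nest')[0]['region']
ys,xs=np.nonzero(m)
o=np.array([ray('scene',(x,y))[0]+ray('scene',(x,y))[1]*d[y,x] for x,y in zip(xs,ys) if d[y,x]>0])
print(np.percentile(o[:,2],[5,25,50,75,95]))
k=abs(o[:,2]-np.median(o[:,2]))<3
r=cv2.minAreaRect(o[k][:,:2].astype(np.float32)); print(r,cv2.boxPoints(r))
print(sense()['time_s'])
E
```

```text
(100, 100) [786. 488. -13.]
(120, 200) [510. 419. -12.]
(60, 200) [507. 573.  -1.]
(133, 180) [566. 392. -25.]
(170, 230) [429. 272.  23.]
(215, 200) [477. 111. 275.]
(215, 150) [582. 119. 246.]
(215, 245) [391. 112. 253.]
(235, 245) [392.  86. 163.]
top [511.8847874 246.8930163  24.       ]
scene [513.27839344 257.4078998   24.        ]
[ 6.25469639 18.41220649 22.72008455 23.8214264  30.06694564]
((471.66998291015625, 251.1728973388672), (181.0697021484375, 123.43672180175781), 17.15680503845215) [[366.95767 283.4382 ]
 [403.37003 165.49426]
 [576.3823  218.9076 ]
 [539.97    336.85153]]
0.95
```

Run:
```python
from h import *
for c in ['top','scene']:
    p=cv2.imread('pics/%s1.png'%c)
    # rectify plate plane z=24 to 3 px/mm-ish map
    X,Y=np.meshgrid(np.arange(360,600,.4),np.arange(350,160,-.4))
    m=M[c];T=np.linalg.inv(np.array(m['cam_to_world']))
    P=np.stack([X,Y,0*X+24,0*X+1],-1)@T.T
    u=m['fx']*P[...,0]/-P[...,2]+m['cx']; v=m['fy']*-P[...,1]/-P[...,2]+m['cy']
    im=cv2.remap(p,u.astype(np.float32),v.astype(np.float32),cv2.INTER_CUBIC)
    for i in range(360,600,20): cv2.line(im,(int((i-360)/.4),0),(int((i-360)/.4),6),(0,0,255),1)
    for j in range(340,160,-20): cv2.line(im,(0,int((350-j)/.4)),(6,int((350-j)/.4)),(0,0,255),1)
    cv2.imwrite('pics/rect_%s.png'%c,im)
```

```text
(no output)
```

View pics/rect_top.png

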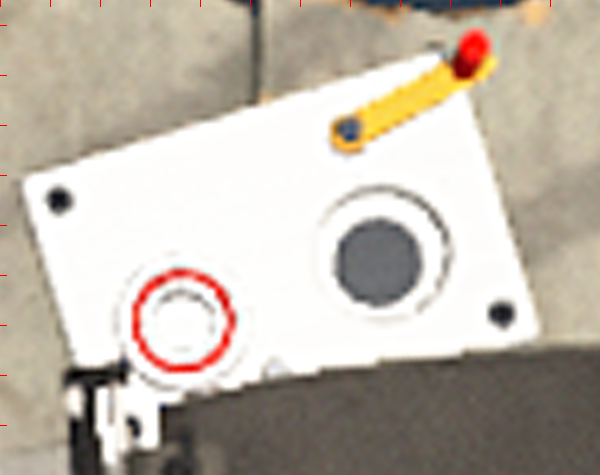

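View pics/rect_scene.png

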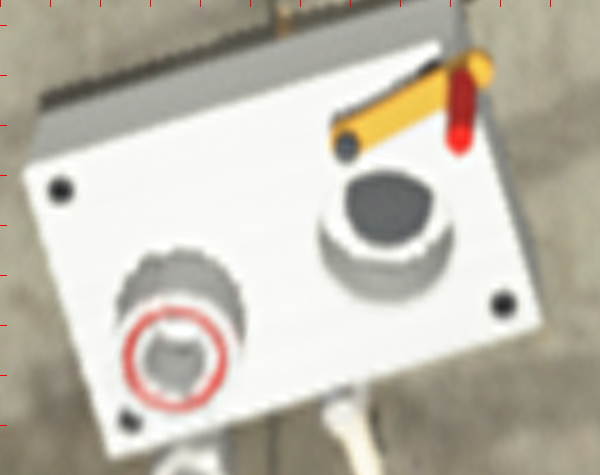

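The top view puts the pocket mouth at about (514,249) mm and the bearing at (432,218). The scene view gives (514,254) and (433,223), so there is a common 4–5 mm y bias between the cameras, which I've averaged for now. The push direction, 20.8° over 86 mm, agrees in both. I'll go behind the bearing with the fingers part open as a cradle.

```bash
python3 -m crank '{"dp":[[2.82,-3.36,0],[2.82,-3.36,0],[2.82,-3.36,0],[2.82,-3.36,0],[2.82,-3.36,0],[2.82,-3.36,0],[2.82,-3.36,0],[2.82,-3.36,0],[2.82,-3.36,0],[0,0,0]],"delta_rot":[[0,0,4],[0,0,4],[0,0,4],[0,0,4],[0,0,4],[0,0,4],[0,0,4],[0,0,4],[0,0,4],[0,0,0]],"claw":[165,165,165,165,165,165,165,165,165,165]}' 30
python3 - <<'E'
from h import *
s=sense(); print({k:np.round(v,3) for k,v in s.items()})
p,d=snap('scene','s2.png')
E
```

```text
time_s: 1.95
eef_pos: [393.7, 201.1, 231.2]
ee_rot: [0.0, -0.179, 0.984, -0.0]
force: [-0.6, 0.5, 0.0]
grip_width: 0.352
{'time_s': np.float64(1.95), 'joints': array([ 2.070e-01,  1.290e-01,  1.729e+00, -1.000e-03,  1.283e+00,
       -1.724e+00]), 'dq': array([ 0.094, -0.02 ,  0.028,  0.025,  0.012,  0.144]), 'tau': array([ -2.871, -31.285, -26.035,  -0.246,  -0.091,  -1.433]), 'eef_pos': array([393.75 , 201.105, 231.21 ]), 'ee_rot': array([ 0.   , -0.179,  0.984, -0.   ]), 'force': array([-0.641,  0.516,  0.038]), 'wrist_torque': array([-0.005, -0.028,  0.034]), 'grip_width': np.float64(0.352)}
```

View pics/s2.png

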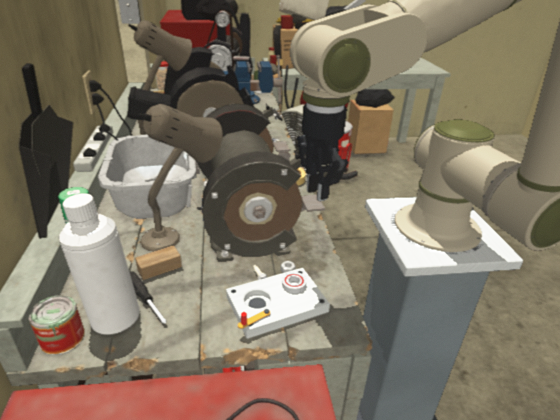

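Run:
```python
from h import *
p,d=snap('top','t2.png')
p2,d2=capture('scene')
for c,r in [(350,55),(330,95),(325,150),(320,190),(300,55),(420,30),(345,85),(322,197)]: print((c,r),np.round(at_d('scene',(c,r),d2)))
```

```text
(350, 55) [383. 273. 504.]
(330, 95) [398. 242. 437.]
(325, 150) [394. 228. 337.]
(320, 190) [396. 226. 256.]
(300, 55) [439. 184. 485.]
(420, 30) [269. 238. 532.]
(345, 85) [385. 271. 460.]
(322, 197) [391. 228. 242.]
```

View pics/t2.png

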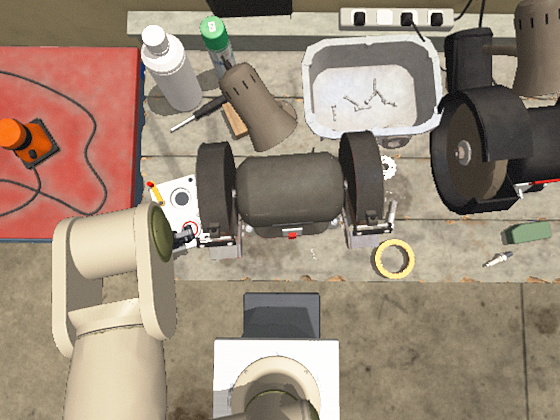

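Run:
```python
from h import *
def cloud(c,d):
    m=M[c]; v,u=np.mgrid[0:420,0:560]; k=d>0
    q=np.stack([(u-m['cx'])/m['fx'],-(v-m['cy'])/m['fy'],-np.ones_like(u)],-1)*d[...,None]
    T=np.array(m['cam_to_world']); return (q@T[:3,:3].T+T[:3,3])[k]
P=np.vstack([cloud(c,capture(c)[1]) for c in ('top','scene')])
k=(P[:,0]>300)&(P[:,0]<520)&(P[:,1]>60)&(P[:,1]<300)&(P[:,2]>240)
Q=P[k]
tcp=np.array(sense()['eef_pos'])
print('robot-ish z>330')
for z in range(240,600,20):
    q=Q[(Q[:,2]>=z)&(Q[:,2]<z+20)]
    q=q[~((q[:,2]<330)&(q[:,1]<160))] if len(q) else q
    if len(q): print(z-231,'dx',np.round(np.percentile(q[:,0]-tcp[0],[1,99])),'dy',np.round(np.percentile(q[:,1]-tcp[1],[1,99])),len(q))
g=P[(P[:,0]>350)&(P[:,0]<650)&(P[:,1]>60)&(P[:,1]<175)&(P[:,2]>40)&(P[:,2]<330)]
print('grinder')
for z in range(40,330,20):
    q=g[(g[:,2]>=z)&(g[:,2]<z+20)]
    if len(q): print(z,'x',np.round(np.percentile(q[:,0],[1,99])),'ymax',np.round(np.percentile(q[:,1],99)),len(q))
```

```text
robot-ish z>330
9 dx [-15.  19.] dy [-26.  30.] 227
29 dx [-17.  25.] dy [-35.  45.] 219
49 dx [-28.  30.] dy [-43.  54.] 398
69 dx [-31.  30.] dy [-44.  62.] 456
89 dx [-31.  32.] dy [-61.  65.] 653
109 dx [-21.  31.] dy [-42.  41.] 295
129 dx [-31.  38.] dy [-1. 39.] 478
149 dx [-31.  38.] dy [ 3. 39.] 522
169 dx [-33.  38.] dy [-11.  39.] 478
189 dx [-33.  40.] dy [-2. 41.] 530
209 dx [-64.  45.] dy [-70.  66.] 782
229 dx [-88.  55.] dy [-80.  72.] 1708
249 dx [-88.  56.] dy [-81.  72.] 2470
269 dx [-87.  52.] dy [-80.  69.] 4522
289 dx [-86.  37.] dy [-80.  61.] 6710
309 dx [-90. -19.] dy [-81.  48.] 4012
329 dx [-91. -84.] dy [-36. -11.] 106
grinder
40 x [456. 544.] ymax 154.0 142
60 x [430. 571.] ymax 157.0 478
80 x [418. 589.] ymax 161.0 829
100 x [418. 601.] ymax 160.0 847
120 x [389. 609.] ymax 160.0 879
140 x [368. 614.] ymax 161.0 886
160 x [363. 615.] ymax 160.0 1617
180 x [412. 615.] ymax 161.0 1019
200 x [418. 610.] ymax 162.0 1079
220 x [425. 602.] ymax 160.0 1162
240 x [389. 587.] ymax 157.0 1858
260 x [404. 563.] ymax 155.0 3210
280 x [391. 649.] ymax 175.0 237
300 x [399. 649.] ymax 169.0 244
320 x [400. 650.] ymax 165.0 225
```

The wrist housing sticks out 81 mm to the right, 205 mm above the tip, so a vertical tool at the bearing would meet the grinder guard. I'll change the plan:
- Turn the jaw axis along the push direction, so the rear pad's flat face pushes the bearing straight.
- Lean the tool 12° to the left, about the push axis, for clearance.

```bash
python3 -m crank '{"dp":[[0.5,0.3,0],[0.5,0.3,0],[0.5,0.3,0],[0.5,0.3,0],[0.5,0.2,0],[0.5,0.2,0],[0.5,0.2,0],[0.4,0.14,0],[0,0,0],[0,0,0]],"delta_rot":[[0,0,-8.5],[0,0,-8.5],[0,0,-8.5],[0,0,-8.5],[0,0,-8.5],[0,0,-8.5],[0,0,-8.5],[0,0,-8.5],[0,0,-8.5],[0,0,-8.5]],"claw":[45,45,45,45,45,45,45,45,45,45]}'
python3 -m crank '{"dp":[[0,0,0],[0,0,-2],[0,0,-3],[0,0,-3],[0,0,-3],[0,0,0]],"delta_rot":[[0,0,-4.8],[-5.6,-2.13,0],[-5.6,-2.13,0],[0,0,0],[0,0,0],[0,0,0]],"claw":[45,45,45,45,45,45]}'
python3 - <<'E'
from h import *
from scipy.spatial.transform import Rotation as R
s=sense(); q=s['ee_rot']; print(s['eef_pos'],np.round(R.from_quat([*q[1:],q[0]]).as_matrix(),3),np.round(s['joints'],2),s['grip_width'],s['force'])
p,d=snap('scene','s3.png'); 
cv2.imwrite('pics/s3c.png',cv2.resize(p[100:360,180:400,::-1],None,fx=2.3,fy=2.3,interpolation=2))
E
```

```text
time_s: 3.2
eef_pos: [429.6, 224.8, 231.3]
ee_rot: [-0.0, 0.533, 0.846, -0.0]
force: [-0.4, -0.5, 0.5]
grip_width: 0.82
time_s: 3.8
eef_pos: [427.8, 224.1, 118.4]
ee_rot: [0.084, 0.562, 0.82, -0.062]
force: [-0.1, -0.1, 0.4]
grip_width: 0.825
[427.7570852  224.06833424 118.40107446] [[-0.354  0.933  0.068]
 [ 0.912  0.36  -0.196]
 [-0.207 -0.007 -0.978]] [ 0.35  0.38  1.75 -0.24  1.04  0.11] 0.8248219344057374 [-0.05435981 -0.11152251  0.36978088]
```

View pics/s3c.png

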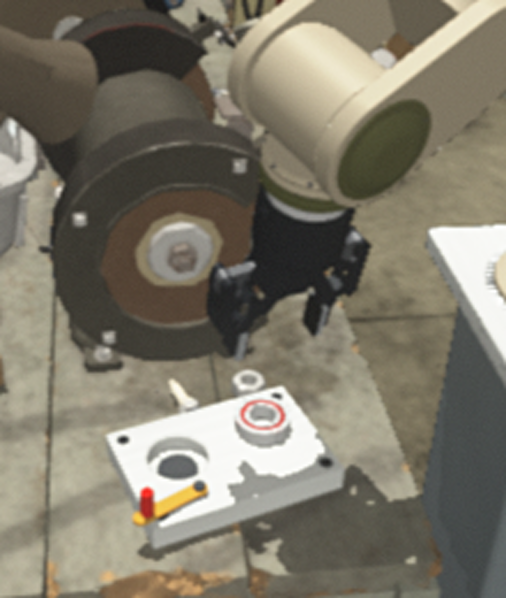

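```bash
cat >> h.py <<'E'
from scipy.spatial.transform import Rotation as Rot
def proj(c,P):
    m=M[c];T=np.linalg.inv(np.array(m['cam_to_world'])); P=np.atleast_2d(P); q=P@T[:3,:3].T+T[:3,3]
    return np.stack([m['fx']*q[:,0]/-q[:,2]+m['cx'],m['fy']*-q[:,1]/-q[:,2]+m['cy']],1)
def tool(P,s=None):
    s=s or sense(); q=s['ee_rot']; return np.atleast_2d(P)@Rot.from_quat([*q[1:],q[0]]).as_matrix().T+np.array(s['eef_pos'])
E
python3 - <<'E'
from h import *
p,d=capture('scene'); im=p[:,:,::-1].copy()
f=7
im=cv2.resize(im[195:275,255:355],None,fx=f,fy=f,interpolation=2)
s=sense(); w=s['grip_width']*42.5
for sb,col in [(0,(0,0,255)),(6,(0,255,0)),(12,(255,0,0))]:
    for sg in (1,-1):
        P=[[x,sg*(w+t),-sb] for x,t in ((-11,0),(11,0),(11,14.5),(-11,14.5))]
        q=(proj('scene',tool(P,s))-[255,195]+.5)*f
        cv2.polylines(im,[q.astype(int)],True,col,1)
cv2.imwrite('pics/tip.png',im)
E
```

```text
(no output)
```

View pics/tip.png

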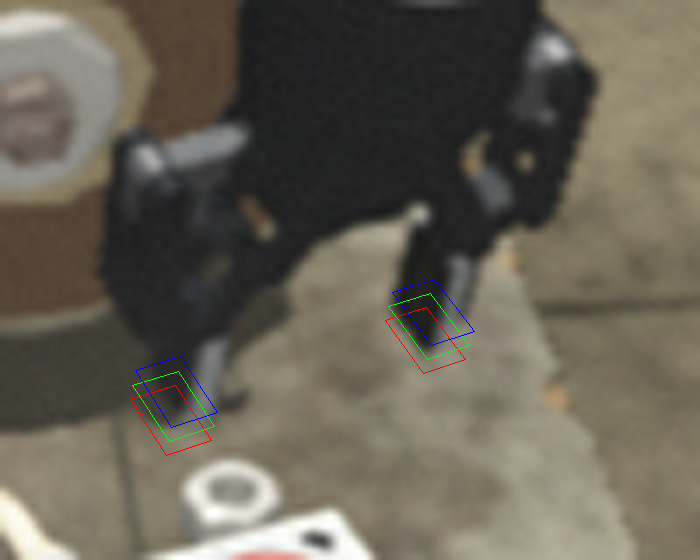

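```bash
python3 -m crank '{"dp":[[0.57,-0.5,0],[0,0,-3],[0,0,-3],[0,0,-2],[0,0,-1],[0,0,0]],"delta_rot":[[0,0,0],[0,0,0],[0,0,0],[0,0,0],[0,0,0],[0,0,0]],"claw":[45,45,45,45,45,45]}'
python3 - <<'E'
from h import *
p,d=snap('scene','s4.png'); 
s=sense(); print(s['eef_pos'],s['force'])
cv2.imwrite('pics/s4c.png',cv2.resize(p[240:350,220:350,::-1],None,fx=5,fy=5,interpolation=2))
E
```

```text
time_s: 4.5
eef_pos: [436.3, 218.5, 31.5]
ee_rot: [0.086, 0.563, 0.82, -0.059]
force: [-0.4, 0.2, 0.3]
grip_width: 0.824
[436.69555662 218.73488998  32.20650167] [ 0.3491701  -1.06268269  1.16239623]
```

View pics/s4c.png

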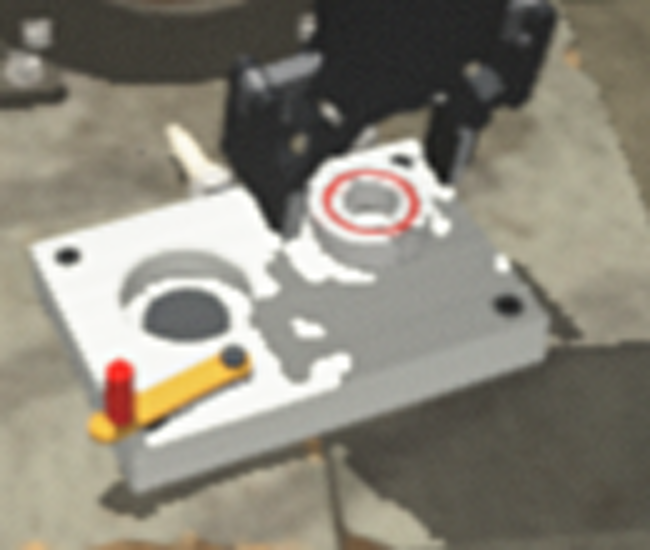

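The bearing sits centred between the two fingertips, with the front tip at about (278,287) and the rear tip at (310,278). I'll lower in small steps and watch the force for the plate.

```bash
python3 -m crank '{"dp":[[0,0,-0.4],[0,0,-0.3],[0,0,0]],"delta_rot":[[0,0,0],[0,0,0],[0,0,0]],"claw":[45,45,45]}'
python3 -m crank '{"dp":[[0,0,-0.2],[0,0,0]],"delta_rot":[[0,0,0],[0,0,0]],"claw":[45,45]}'
python3 -m crank '{"dp":[[0,0,-0.2],[0,0,0]],"delta_rot":[[0,0,0],[0,0,0]],"claw":[45,45]}'
python3 - <<'E'
from h import *
p,d=snap('scene','s5.png'); 
s=sense(); print(s['eef_pos'],s['force'])
cv2.imwrite('pics/s5c.png',cv2.resize(p[240:350,220:350,::-1],None,fx=5,fy=5,interpolation=2))
E
```

```text
time_s: 4.85
eef_pos: [436.0, 218.7, 24.4]
ee_rot: [0.086, 0.563, 0.82, -0.059]
force: [0.3, -2.0, 0.7]
grip_width: 0.826
time_s: 5.05
eef_pos: [435.9, 218.7, 22.2]
ee_rot: [0.086, 0.563, 0.82, -0.059]
force: [-0.1, 0.4, -0.3]
grip_width: 0.824
time_s: 5.25
eef_pos: [435.8, 218.7, 20.1]
ee_rot: [0.086, 0.563, 0.82, -0.06]
force: [0.0, 0.1, 1.0]
grip_width: 0.822
[435.86211006 218.68275656  20.19015234] [-0.43466718 -0.34439201 -0.99765646]
```

View pics/s5c.png

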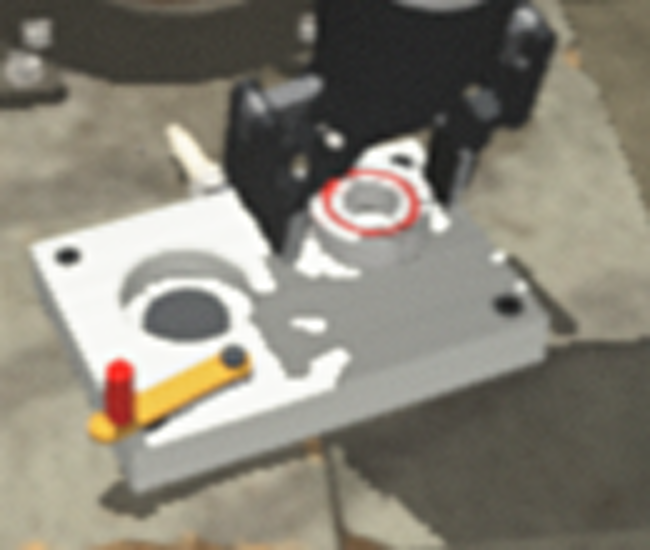

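```bash
python3 -m crank '{"dp":[[0,0,-0.2],[0.374,0.142,0],[0.374,0.142,0],[0.374,0.142,0],[0.374,0.142,0],[0.374,0.142,0],[0.374,0.142,0],[0.374,0.142,0],[0.374,0.142,0],[0.374,0.142,0]],"delta_rot":[[0,0,0],[0,0,0],[0,0,0],[0,0,0],[0,0,0],[0,0,0],[0,0,0],[0,0,0],[0,0,0],[0,0,0]],"claw":[45,45,45,45,45,45,45,45,45,45]}'
cat > look.py <<'E'
from h import *
import sys
n=sys.argv[1]
for c in ('scene','top'):
    p,d=snap(c,n+c+'.png'); q=p.astype(int); red=(q[...,0]-q[...,1]>45)&(q[...,0]-q[...,2]>45)
    b=pinpoint(c,'bearing')[:1]
    for r in b:
        print(c,'pin',round(r['p'],2),np.round(r['centre'],1),np.round(at_z(c,r['centre'],24),1))
        cx,cy=map(int,r['centre']); m=np.zeros_like(red); m[cy-16:cy+12,cx-14:cx+14]=red[cy-16:cy+12,cx-14:cx+14]
        ys,xs=np.nonzero(m)
        if len(xs)>20:
            P=np.array([at_z(c,(x,y),39) for x,y in zip(xs,ys)])[:,:2]
            A=np.c_[2*P,np.ones(len(P))]; k=np.linalg.lstsq(A,(P**2).sum(1),rcond=None)[0]
            print('  ring',np.round(k[:2],1),'r',round(float(np.sqrt(k[2]+k[0]**2+k[1]**2)),2),len(xs),'to pocket',np.round(np.array([513.2,249.2] if c=='top' else [513.8,253.])-k[:2],1))
    if c=='scene': cv2.imwrite('pics/%sc.png'%n,cv2.resize(p[240:350,220:350,::-1],None,fx=5,fy=5,interpolation=2))
s=sense(); print(s['time_s'],s['eef_pos'],np.round(s['force'],1),s['grip_width'])
E
python3 look.py p1
```

```text
time_s: 6.3
eef_pos: [469.9, 231.6, 18.3]
ee_rot: [0.086, 0.563, 0.82, -0.059]
force: [-0.1, 0.2, -0.4]
grip_width: 0.823
scene pin 0.67 [281.5 290. ] [460.5 235.3  24. ]
  ring [461.8 234.2] r 18.75 95 to pocket [52.  18.8]
top pin 0.66 [191.7 216.3] [464.7 217.2  24. ]
  ring [461.2 229.1] r 18.88 50 to pocket [52.  20.1]
6.5 [469.66428125 231.50637085  18.31415319] [0.9 0.4 0. ] 0.8219581412940249
```

View pics/p1c.png

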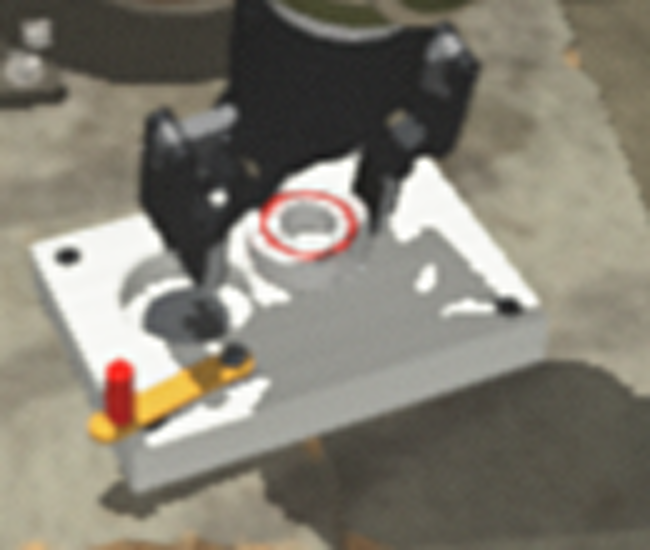

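```bash
python3 -m crank '{"dp":[[0.375,0.14,0],[0.375,0.14,0],[0.375,0.14,0],[0.375,0.14,0],[0.375,0.14,0],[0.375,0.14,0],[0.375,0.14,0],[0.375,0.14,0],[0.375,0.14,0],[0.1,0.038,0]],"delta_rot":[[0,0,0],[0,0,0],[0,0,0],[0,0,0],[0,0,0],[0,0,0],[0,0,0],[0,0,0],[0,0,0],[0,0,0]],"claw":[45,45,45,45,45,45,45,45,45,45]}'
python3 look.py p2
```

```text
time_s: 7.5
eef_pos: [504.7, 244.6, 18.3]
ee_rot: [0.086, 0.563, 0.82, -0.059]
force: [-0.2, 0.2, 0.6]
grip_width: 0.823
scene pin 0.77 [262.7 294.9] [501.1 246.1  24. ]
  ring [496.2 248. ] r 18.78 81 to pocket [17.6  5. ]
top pin 0.59 [187.8 203.1] [498.8 228.3  24. ]
  ring [494.8 242.5] r 18.92 49 to pocket [18.4  6.7]
7.7 [504.34408116 244.50975427  18.29537622] [-0.9 -0.2 -0.6] 0.8199815105472651
```

View pics/p2c.png

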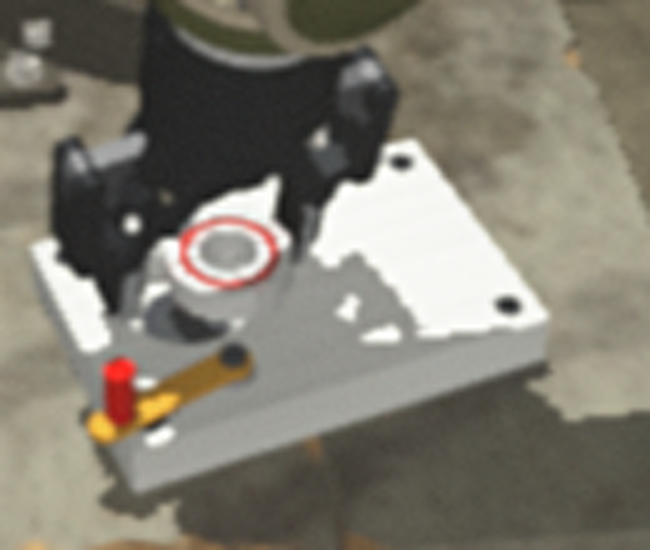

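The bearing is now about 19 mm short of the pocket and on line, with the ring at about (266,290). I'll finish slowly.

```bash
python3 -m crank '{"dp":[[0.19,0.063,0],[0.19,0.063,0],[0.19,0.063,0],[0.19,0.063,0],[0.19,0.063,0],[0.19,0.063,0],[0.19,0.063,0],[0.19,0.063,0],[0.1,0.03,0],[0,0,0]],"delta_rot":[[0,0,0],[0,0,0],[0,0,0],[0,0,0],[0,0,0],[0,0,0],[0,0,0],[0,0,0],[0,0,0],[0,0,0]],"claw":[45,45,45,45,45,45,45,45,45,45]}'
python3 look.py p3
```

```text
time_s: 8.7
eef_pos: [520.7, 249.9, 18.3]
ee_rot: [0.086, 0.563, 0.82, -0.059]
force: [-0.4, 0.3, -0.6]
grip_width: 0.823
scene pin 0.66 [258.9 301.4] [510.6 263.9  24. ]
  ring [517.6 267.3] r 21.04 103 to pocket [ -3.8 -14.3]
top pin 0.69 [182.4 199.2] [508.8 242.5  24. ]
  ring [513.1 245.8] r 16.89 45 to pocket [0.1 3.4]
8.9 [520.4996398  249.80223503  18.29415812] [-0.3 -0.  -0.2] 0.8265500693284854
```

View pics/p3c.png

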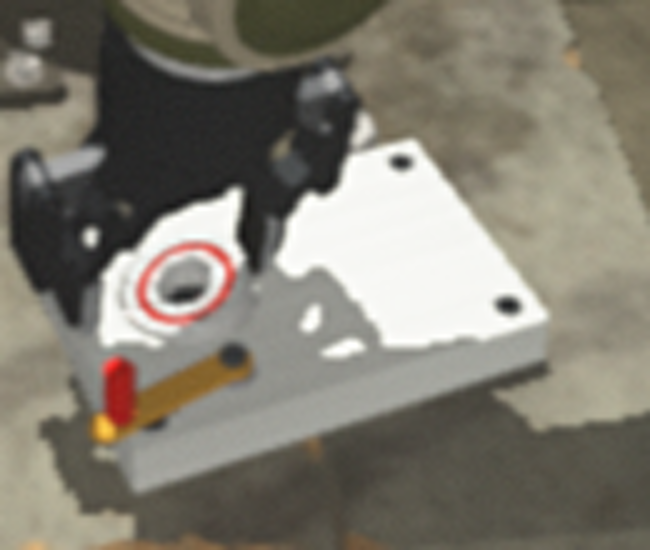

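The ring at about (257,297) looks tilted: the leading edge has dropped but the trailing edge has not. I'll nudge it further.

```bash
python3 -m crank '{"dp":[[0.1,0.035,0],[0.1,0.035,0],[0.1,0.035,0],[0,0,0]],"delta_rot":[[0,0,0],[0,0,0],[0,0,0],[0,0,0]],"claw":[45,45,45,45]}'
python3 look.py p4
```

```text
time_s: 9.3
eef_pos: [523.7, 250.9, 18.3]
ee_rot: [0.086, 0.563, 0.82, -0.059]
force: [0.0, 0.3, 0.0]
grip_width: 0.826
scene pin 0.81 [257.1 302.3] [514.4 266.1  24. ]
  ring [519.9 277.9] r 22.05 94 to pocket [ -6.1 -24.9]
top pin 0.57 [185.6 197.5] [513.3 234.4  24. ]
  ring [509.7 244.2] r 18.21 46 to pocket [3.5 5. ]
9.5 [523.47455063 250.8408879   18.27798045] [-0.3 -0.   0.3] 0.8246585746254178
```

View pics/p4c.png

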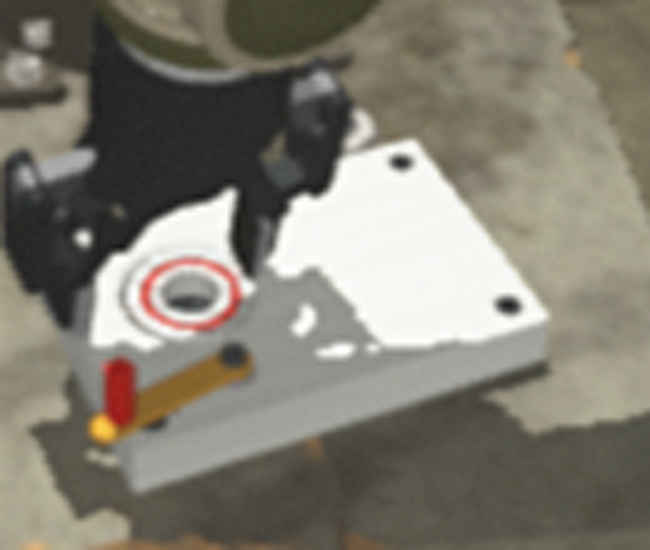

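```bash
cat > seat.py <<'E'
from h import *
for c in ('scene','top'):
    p,d=capture(c); q=p.astype(int); red=(q[...,0]-q[...,1]>45)&(q[...,0]-q[...,2]>45)
    m=np.zeros_like(red); b=(slice(285,312),slice(246,271)) if c=='scene' else (slice(188,210),slice(170,195)); m[b]=red[b]
    ys,xs=np.nonzero(m); print(c,len(xs))
    if len(xs)<15: continue
    for z in (23.5,27,31):
        P=np.array([at_z(c,(x,y),z) for x,y in zip(xs,ys)])[:,:2]
        A=np.c_[2*P,np.ones(len(P))]; k=np.linalg.lstsq(A,(P**2).sum(1),rcond=None)[0]; r=np.sqrt(k[2]+k[0]**2+k[1]**2)
        e=cv2.fitEllipse(P.astype(np.float32))
        print(z,np.round(k[:2],1),'r',round(float(r),2),'resid',round(float(np.std(np.hypot(*(P-k[:2]).T)-r)),2),'ell',np.round(e[1],1),round(e[2]))
E
python3 seat.py
```

```text
scene 89
23.5 [512.3 254.4] r 18.78 resid 1.31 ell [37.5 38.3] 32
27 [512.6 258. ] r 18.68 resid 1.3 ell [37.3 38.1] 32
31 [513.  262.1] r 18.55 resid 1.29 ell [37.  37.9] 32
top 45
23.5 [511.7 248.5] r 18.53 resid 1.23 ell [36.  37.7] 153
27 [511.3 247.5] r 18.46 resid 1.22 ell [35.8 37.6] 153
31 [510.8 246.4] r 18.39 resid 1.22 ell [35.7 37.4] 153
```

The bearing is seated. At z = 23.5 mm the ring fits a true circle of r 18.8, within about 2 mm of the pocket centre in both views. I'll lift off, turn, and put the jaws around the knob.

```bash
python3 -m crank '{"dp":[[0,0,2],[0,0,4],[0,0,4],[0.4,1.04,0],[0.4,1.04,0],[0.4,1.04,0],[0.4,1.04,0],[0.4,1.04,0],[0.32,1.04,0],[0,1.03,0]],"delta_rot":[[0,0,0],[0,0,0],[0,0,0],[0,0,8.3],[0,0,8.3],[0,0,8.3],[0,0,8.3],[0,0,8.3],[0,0,8.3],[0,0,8.3]],"claw":[45,45,45,135,135,135,135,135,135,135]}'
python3 -m crank '{"dp":[[0,0,0],[0,0,0],[0,0,0],[0,0,0],[0,0,0],[0,0,0]],"delta_rot":[[0,0,8.3],[0,0,8.3],[0,0,8.3],[0,0,8.3],[0,0,7.4],[0,0,0]],"claw":[135,135,135,135,135,135]}'
python3 - <<'E'
from h import *
p,d=snap('scene','k1.png'); s=sense(); print(s['eef_pos'],np.round(tool(np.eye(3),s)-s['eef_pos'],3),np.round(s['joints'],2),s['grip_width'])
for r in pinpoint('scene','knob')[:1]: print(r['p'],r['centre'],at_z('scene',r['centre'],57))
cv2.imwrite('pics/k1c.png',cv2.resize(p[200:350,200:330,::-1],None,fx=4,fy=4,interpolation=2))
E
python3 seat.py
```

```text
time_s: 10.6
eef_pos: [546.9, 324.0, 118.3]
ee_rot: [0.104, 0.091, 0.99, -0.01]
force: [-0.4, 0.2, -0.8]
grip_width: 0.468
time_s: 11.2
eef_pos: [546.9, 323.0, 118.3]
ee_rot: [0.101, -0.255, 0.961, 0.026]
force: [-0.6, -0.1, -0.2]
grip_width: 0.47
[546.84529437 323.2300374  118.31275193] [[-0.851 -0.482 -0.207]
 [-0.493  0.87  -0.001]
 [ 0.181  0.102 -0.978]] [ 0.33  0.55  1.47  0.05  0.92 -1.78] 0.4706733020479873
0.59 [245.3, 312.9] [541.53544635 324.45366825  57.        ]
scene 67
23.5 [512.4 254.3] r 18.69 resid 1.12 ell [37.3 37.9] 120
27 [512.8 257.9] r 18.58 resid 1.12 ell [37.1 37.6] 120
31 [513.1 262. ] r 18.46 resid 1.11 ell [36.8 37.4] 120
top 70
23.5 [511.5 248.8] r 18.61 resid 1.22 ell [37.4 37.7] 27
27 [511.1 247.8] r 18.54 resid 1.21 ell [37.3 37.5] 27
31 [510.6 246.6] r 18.47 resid 1.21 ell [37.1 37.4] 27
```

View pics/k1c.png

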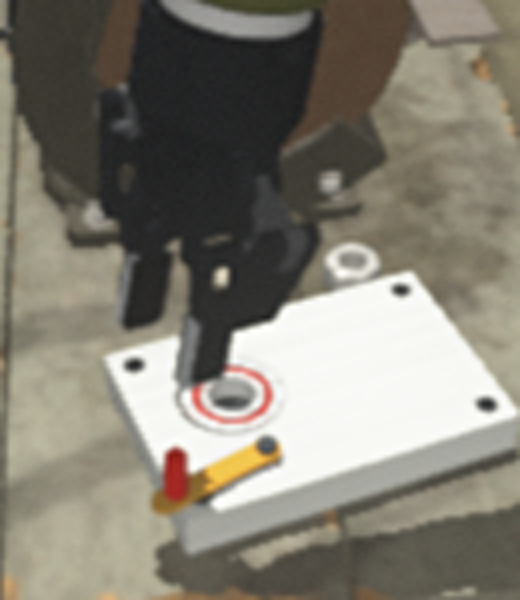

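```bash
python3 -m crank '{"dp":[[0,0,-2.5],[0,0,-2.5],[0,0,0]],"delta_rot":[[0,0,0],[0,0,0],[0,0,0]],"claw":[135,135,135]}'
python3 - <<'E'
from h import *
for c,b in (('scene',(slice(240,340),slice(200,300))),('top',(slice(150,220),slice(120,200)))):
    p,d=snap(c,'k2%s.png'%c); s=sense()
    im=p[b][:,:,::-1]; cv2.imwrite('pics/k2%sc.png'%c,cv2.resize(im,None,fx=6,fy=6,interpolation=2))
print(s['eef_pos'])
E
```

```text
time_s: 11.7
eef_pos: [544.9, 323.1, 65.1]
ee_rot: [0.098, -0.255, 0.962, 0.026]
force: [0.4, -0.5, 0.1]
grip_width: 0.471
[546.84700216 323.79637745  68.82215136]
```

View pics/k2scenec.png

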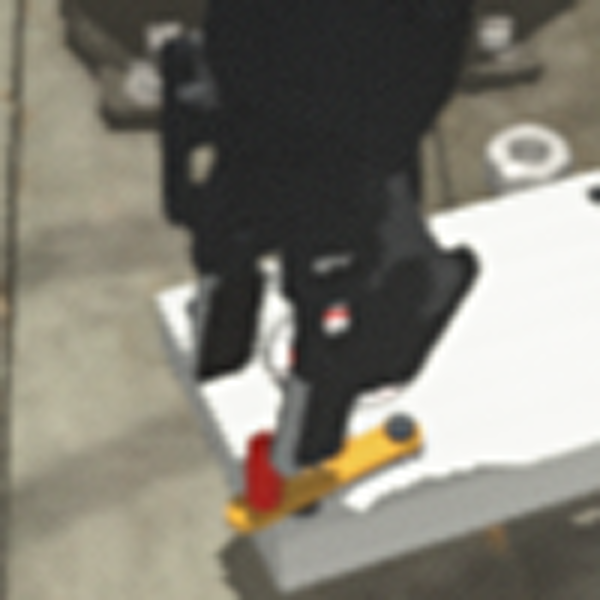

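View pics/k2topc.png

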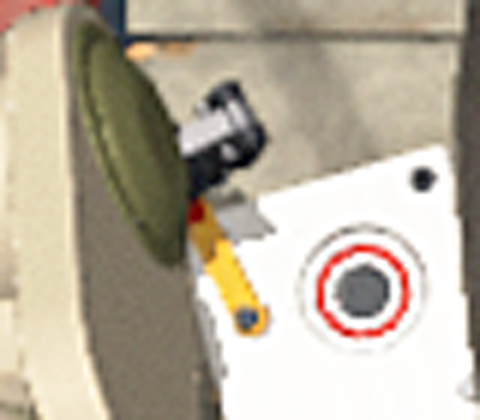

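```bash
python3 -m crank '{"dp":[[0,0,-1],[0,0,-1],[0,0,-1],[0,0,0]],"delta_rot":[[0,0,0],[0,0,0],[0,0,0],[0,0,0]],"claw":[135,135,135,135]}'
python3 - <<'E'
from h import *
for c,b in (('scene',(slice(240,340),slice(200,300))),):
    p,d=snap(c,'k3%s.png'%c); s=sense()
    im=p[b][:,:,::-1]; cv2.imwrite('pics/k3%sc.png'%c,cv2.resize(im,None,fx=6,fy=6,interpolation=2))
print(s['eef_pos'],s['force'])
E
```

```text
time_s: 12.2
eef_pos: [545.9, 323.2, 36.5]
ee_rot: [0.1, -0.255, 0.961, 0.026]
force: [0.0, -0.7, -0.4]
grip_width: 0.472
[546.35176062 323.41099745  37.45909601] [ 0.34467049  0.45968971 -0.079751  ]
```

View pics/k3scenec.png

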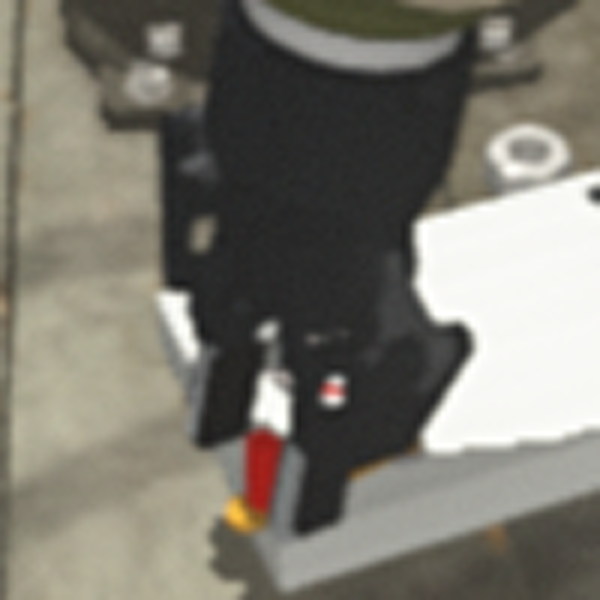

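The knob at about (244,318) stands between the pads. I'll narrow the gap a little and follow the arc; the deltas come first.

```bash
python3 - <<'E'
import numpy as np
a=np.radians(29.4-8*np.arange(15)); P=5.4*np.c_[np.cos(a),np.sin(a)]
print(np.round(np.diff(P,axis=0),2).tolist())
E
python3 -m crank '{"dp":[[0,0,0],[0,0,0],[0,0,0]],"delta_rot":[[0,0,0],[0,0,0],[0,0,0]],"claw":[183,183,183]}'
```

```text
[[0.32, -0.68], [0.23, -0.72], [0.12, -0.74], [0.02, -0.75], [-0.09, -0.75], [-0.19, -0.73], [-0.29, -0.7], [-0.38, -0.65], [-0.47, -0.59], [-0.55, -0.52], [-0.61, -0.44], [-0.67, -0.35], [-0.71, -0.25], [-0.74, -0.15]]
time_s: 12.55
eef_pos: [546.9, 323.6, 38.7]
ee_rot: [0.101, -0.255, 0.961, 0.026]
force: [0.1, 0.1, 0.7]
grip_width: 0.279
```

```bash
python3 -m crank '{"dp":[[0.32,-0.68,0],[0.23,-0.72,0],[0.12,-0.74,0],[0.02,-0.75,0],[-0.09,-0.75,0]],"delta_rot":[[0,0,-8],[0,0,-8],[0,0,-8],[0,0,-8],[0,0,-8]],"claw":[183,183,183,183,183]}'
python3 - <<'E'
from h import *
for c,b in (('scene',(slice(240,340),slice(200,300))),):
    p,d=snap(c,'k4%s.png'%c); s=sense()
    im=p[b][:,:,::-1]; cv2.imwrite('pics/k4%sc.png'%c,cv2.resize(im,None,fx=6,fy=6,interpolation=2))
print(s['eef_pos'],s['force'],s['grip_width'])
E
```

```text
time_s: 13.05
eef_pos: [552.8, 287.0, 38.5]
ee_rot: [0.104, 0.092, 0.99, -0.01]
force: [-0.5, 1.3, 0.1]
grip_width: 0.282
[552.69512544 286.51823411  38.52023975] [ 0.37961896 -0.25827705  0.8296945 ] 0.2831587506764874
```

View pics/k4scenec.png

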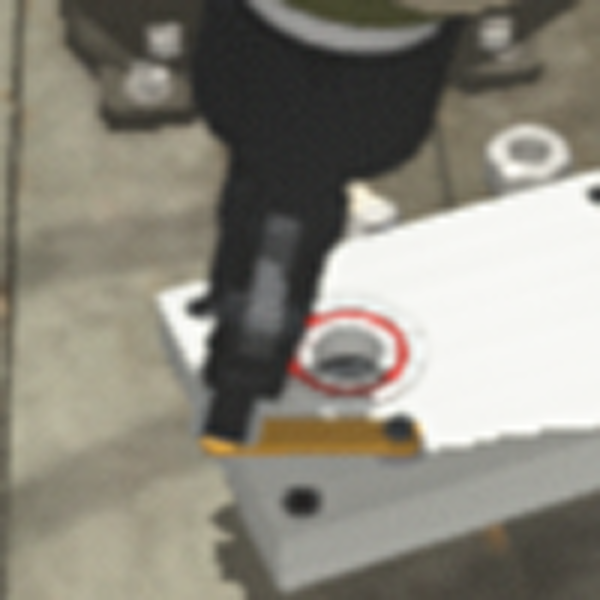

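The keeper arm is following, now about level in the picture with its end at (236,314). I'll continue along the arc.

```bash
python3 -m crank '{"dp":[[-0.19,-0.73,0],[-0.29,-0.7,0],[-0.38,-0.65,0],[-0.47,-0.59,0],[-0.55,-0.52,0],[-0.61,-0.44,0]],"delta_rot":[[0,0,-8],[0,0,-8],[0,0,-8],[0,0,-8],[0,0,-8],[0,0,-8]],"claw":[183,183,183,183,183,183]}'
python3 - <<'E'
from h import *
for c,b in (('scene',(slice(240,340),slice(200,300))),):
    p,d=snap(c,'k5%s.png'%c); s=sense()
    im=p[b][:,:,::-1]; cv2.imwrite('pics/k5%sc.png'%c,cv2.resize(im,None,fx=6,fy=6,interpolation=2))
print(s['eef_pos'],s['force'],s['grip_width'])
E
```

```text
time_s: 13.7
eef_pos: [527.9, 250.9, 38.6]
ee_rot: [0.091, 0.485, 0.868, -0.051]
force: [0.4, 0.7, -1.2]
grip_width: 0.279
[527.43200558 250.63718772  38.53832363] [ 0.98596791 -0.1214918   0.09072738] 0.2852936856326861
```

View pics/k5scenec.png

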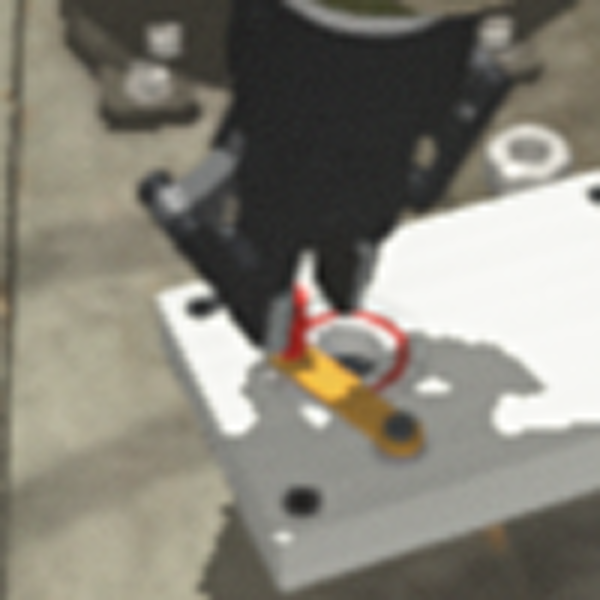

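```bash
python3 -m crank '{"dp":[[-0.67,-0.35,0],[-0.71,-0.25,0],[0,0,0]],"delta_rot":[[0,0,-8],[0,0,-8],[0,0,0]],"claw":[183,183,183]}'
python3 -m crank '{"dp":[[-0.3,-0.08,0],[0,0,0]],"delta_rot":[[0,0,0],[0,0,0]],"claw":[183,183]}'
python3 -m crank '{"dp":[[-0.2,-0.05,0],[0,0,0]],"delta_rot":[[0,0,0],[0,0,0]],"claw":[183,183]}'
python3 - <<'E'
from h import *
for c,b in (('scene',(slice(240,340),slice(200,300))),):
    p,d=snap(c,'k6%s.png'%c); s=sense()
    im=p[b][:,:,::-1]; cv2.imwrite('pics/k6%sc.png'%c,cv2.resize(im,None,fx=6,fy=6,interpolation=2))
print(s['eef_pos'],s['force'],s['grip_width'])
E
```

```text
time_s: 14.05
eef_pos: [514.1, 245.0, 38.4]
ee_rot: [0.083, 0.599, 0.794, -0.063]
force: [-0.7, -0.6, 1.2]
grip_width: 0.28
time_s: 14.25
eef_pos: [511.0, 244.1, 38.4]
ee_rot: [0.083, 0.599, 0.794, -0.063]
force: [-0.3, -0.0, 0.1]
grip_width: 0.285
time_s: 14.45
eef_pos: [508.9, 243.6, 38.3]
ee_rot: [0.083, 0.6, 0.793, -0.063]
force: [0.3, 0.1, -0.0]
grip_width: 0.28
[508.89074349 243.55899993  38.29095853] [ 0.33326893  0.61851435 -0.17423385] 0.282346335550663
```

View pics/k6scenec.png

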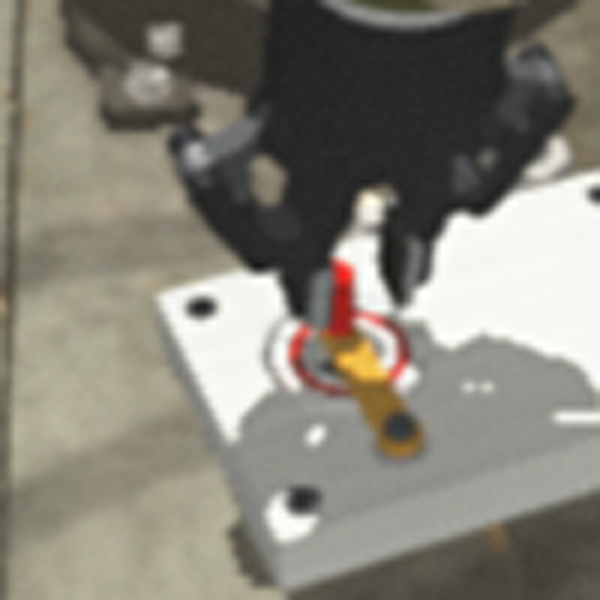

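```bash
for i in 1; do python3 -m crank '{"dp":[[-0.19,-0.05,0],[-0.1,-0.03,0],[0,0,0]],"delta_rot":[[0,0,0],[0,0,0],[0,0,0]],"claw":[183,183,183]}'; done
python3 -m crank '{"dp":[[-0.1,-0.03,0],[-0.1,-0.03,0],[0,0,0]],"delta_rot":[[0,0,0],[0,0,0],[0,0,0]],"claw":[183,183,183]}'
```

```text
time_s: 14.8
eef_pos: [508.0, 243.3, 38.5]
ee_rot: [0.084, 0.6, 0.793, -0.061]
force: [10.7, 2.8, -6.3]
grip_width: 0.284
time_s: 15.1
eef_pos: [507.6, 243.2, 38.7]
ee_rot: [0.085, 0.6, 0.793, -0.059]
force: [18.8, 5.3, -12.5]
grip_width: 0.282
```

```bash
python3 -m crank '{"dp":[[0.25,0.075,0],[0,0,0]],"delta_rot":[[0,0,0],[0,0,0]],"claw":[183,183]}'
python3 - <<'E'
from h import *
for c,b in (('scene',(slice(240,340),slice(200,300))),):
    p,d=snap(c,'k7%s.png'%c); s=sense()
    im=p[b][:,:,::-1]; cv2.imwrite('pics/k7%sc.png'%c,cv2.resize(im,None,fx=6,fy=6,interpolation=2))
print(s['eef_pos'],s['force'],s['grip_width'])
E
```

```text
time_s: 15.3
eef_pos: [508.1, 243.4, 38.5]
ee_rot: [0.084, 0.6, 0.793, -0.062]
force: [7.9, 2.8, -3.7]
grip_width: 0.284
[508.13064025 243.34320386  38.52740859] [ 7.64370813  2.04330991 -4.67122691] 0.2820403911892797
```

View pics/k7scenec.png

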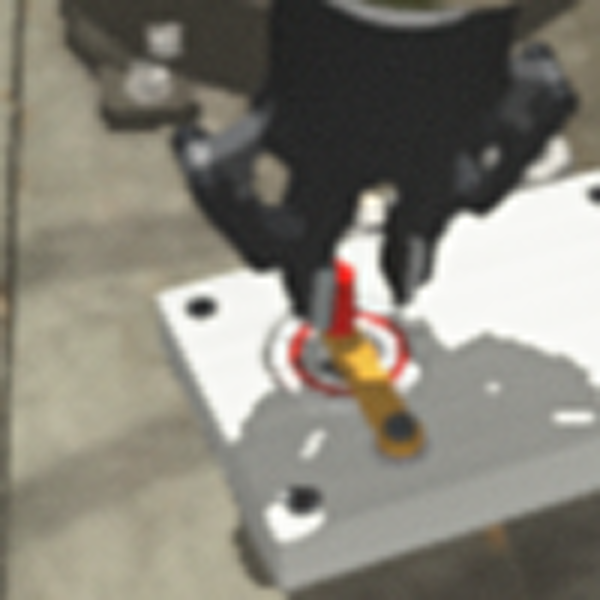

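```bash
python3 -m crank '{"dp":[[0.25,0.08,0],[0.35,0.1,0],[0,0,0],[0,0,2],[0,0,3],[0,0,4],[0,0,0]],"delta_rot":[[0,0,0],[0,0,0],[0,0,0],[0,0,0],[0,0,0],[0,0,0],[0,0,0]],"claw":[183,183,183,183,183,183,183]}'
python3 - <<'E'
from h import *
for c,b in (('scene',(slice(240,340),slice(200,300))),('top',(slice(150,220),slice(120,220)))):
    p,d=snap(c,'k8%s.png'%c); s=sense(); x0,y0=b[1].start,b[0].start
    im=cv2.resize(p[b][:,:,::-1],None,fx=6,fy=6,interpolation=2)
    C=np.array([472.6,251.] if c=='scene' else [472.,247.2])
    y=np.radians(17); ex=np.array([np.cos(y),np.sin(y)]); ey=np.array([-np.sin(y),np.cos(y)])
    H=C+40*ex+38*ey
    for ang,col in ((0,(0,255,0)),(.12,(255,0,0)),(.24,(255,0,255))):
        t=y-np.pi/2+ang; e=H+65*np.array([np.cos(t),np.sin(t)])
        q=(proj(c,np.array([[*H,31],[*e,31]]))-[x0,y0]+.5)*6
        cv2.line(im,tuple(q[0].astype(int)),tuple(q[1].astype(int)),col,1)
    cv2.imwrite('pics/k8%sc.png'%c,im)
    q=p.astype(int); R,G,B=q[...,0],q[...,1],q[...,2]; yel=(R-B>60)&(G-B>35); m=np.zeros_like(yel); m[b]=yel[b]
    ys,xs=np.nonzero(m); P=np.array([at_z(c,(u,v),31)[:2] for u,v in zip(xs,ys)])
    if len(P)>10:
        w,V=np.linalg.eigh(np.cov(P.T)); v=V[:,1]; v=v*(-1 if v[1]>0 else 1); a=np.arctan2(v[1],v[0]); print(c,len(P),'arm dir deg',np.degrees(a),'keeper',a-(y-np.pi/2), 'centroid',P.mean(0))
        r=cv2.minAreaRect(P.astype(np.float32)); print(r)
print(s['eef_pos'],s['force'],s['grip_width'])
E
```

```text
time_s: 16.05
eef_pos: [514.6, 245.5, 133.4]
ee_rot: [0.085, 0.601, 0.793, -0.06]
force: [-0.2, -0.4, 0.2]
grip_width: 0.283
scene 140 arm dir deg -72.57389346885947 keeper 0.007436961932653974 centroid [508.45117698 276.67639894]
((508.408447265625, 274.45184326171875), (15.144754409790039, 72.75328063964844), 16.573945999145508)
top 74 arm dir deg -142.7259230754939 keeper -1.2169469316596595 centroid [519.19483844 259.60673498]
((564.3206787109375, 281.8133544921875), (139.8571319580078, 48.93247604370117), 25.6116886138916)
[512.62240409 244.7932345  128.72019861] [-0.30507508 -0.28324138 -0.73638435] 0.2823747065746889
```

View pics/k8scenec.png

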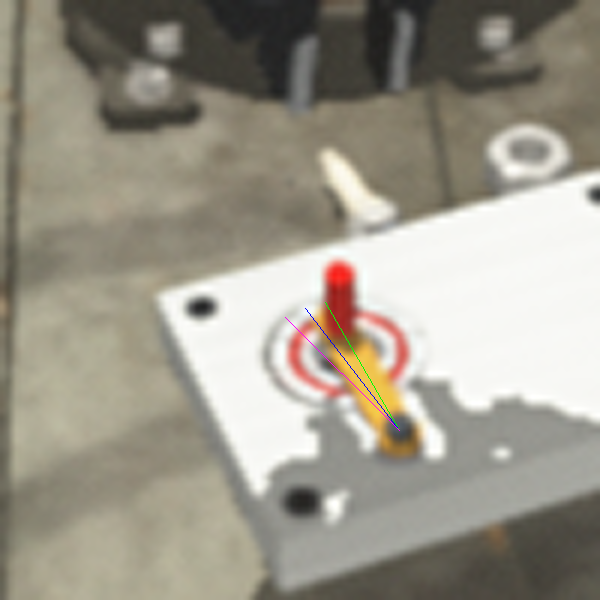

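View pics/k8topc.png

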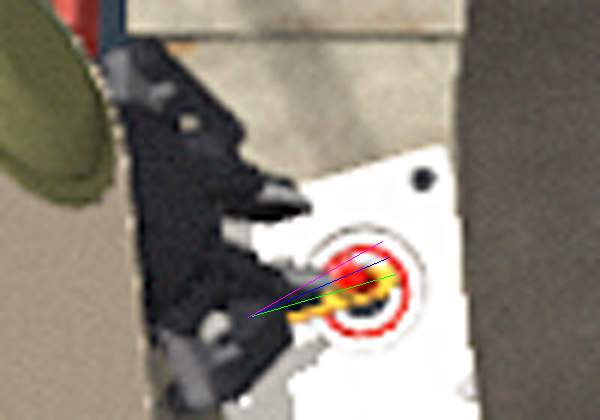

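The scene view puts the keeper at 0.007 rad, over the seated bearing, with the nut and plug where they were. I'll move a bit further clear and hand in.

```bash
python3 -m crank '{"dp":[[0,0,3],[0,0,3],[0,0,0],[0,0,0]],"delta_rot":[[0,0,0],[0,0,0],[0,0,0],[0,0,0]],"claw":[183,183,183,183]}'
python3 seat.py; python3 -c "
from rig import *
print(sense()['force']); print(finish_job())"
```

```text
time_s: 16.55
eef_pos: [512.2, 244.6, 187.1]
ee_rot: [0.082, 0.6, 0.793, -0.064]
force: [0.4, 0.3, -0.4]
grip_width: 0.285
scene 157
23.5 [510.6 249.4] r 20.66 resid 8.04 ell [34.3 59.3] 4
27 [511.  253.1] r 20.54 resid 7.99 ell [34.1 59. ] 4
31 [511.4 257.2] r 20.4 resid 7.94 ell [33.9 58.6] 4
top 122
23.5 [510.7 248.6] r 15.58 resid 5.63 ell [34.7 37.7] 39
27 [510.2 247.6] r 15.52 resid 5.61 ell [34.6 37.5] 39
31 [509.7 246.4] r 15.46 resid 5.59 ell [34.5 37.4] 39
[ 0.52295234  0.85624573 -0.30320712]
the job is handed in; nothing more can be done
None
```

The bearing is in the pocket, the keeper is closed over it, and the job is handed in at about 16.6 s of the 58 s; no verdict was reported.

- **Push:** I slid the bearing along the plate with the rear finger's flat pad until it dropped in. The tool leaned 12° to keep the wrist clear of the grinder.
- **Keeper:** I swung it over by the knob until the force rose from near zero to about 19 N at the stop. Then I backed off and lifted clear to z ≈ 187 mm.

**Last checks:**
- **Bearing:** Before the keeper closed, the bearing's ring fitted a flat circle at z = 23.5 mm. It lay within about 2 mm of the pocket centre in both views. The picture taken after closing also showed it flat.
- **Keeper angle:** It measured 0.007 rad in the scene view. The top view could not confirm this, because the gripper hid part of the arm.
- **Nut and plug:** Both appeared undisturbed in the last scene picture. I did not check the bolt, but the robot never went near it.
- **Contact:** The force read about zero when I handed in.

**What disagreed:** The two cameras differ by 4–6 mm in y, so I relied on positions relative to the plate. The ring check just before hand-in was not usable, because the red knob fell inside its search window.

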